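Check-weigh a dose tin and sort it

ROBOT

A 6-joint arm with a two-finger parallel gripper is mounted at the origin on the work surface. World frame = base frame: x ahead of the robot, y to its left, z up, the work surface at z = 0. Lengths are in mm, angles in rad, forces in N, time in s.
With the tool pointing down it reaches from about 275 to 725 mm from the base axis. Payload 15.9 kg.
Tool frame: the origin (TCP) lies midway between the tips of the shut fingers; the grasp point (between the pads) lies grasp_offset behind it (grasp_offset is the distance from the TCP to the grasp point, in mm); z points along the fingers, y is the line along which they close (so a half turn about z gives the same grasp; the last joint's range is limited). The gripper opens to 85 mm and grips with 20 to 120 N. Pads are 22 mm wide; open, the fingers measure 114 mm over their backs; the gripper's body (76 mm by 85 mm) begins 54 mm behind the grasp point. The pads swing forward as they close: fully open they stand 13 mm farther back than shut.
Start: joints at [-1.32, 0.213, -0.034, 1.323, 0, 1.571], TCP at [124.084, -484.343, 196.506] pointing down, gripper open.
Joint ranges: [-2.98, 2.98], [-0.74, 1.72], [-1.14, 1.35], [-2.1, 2.04], [-1.57, 1.44], [-3.14, 3.14]. Speed limits (rad/s): [1.89, 1.89, 2.39, 2.57, 3.14, 3.14].

INTERFACE

Orientations are given as a rotation vector (axis times angle).
In Python, from bench import sense, read_camera, hand_in, search_frame, grasp_offset gives the robot as it stands. The module is installed in compiled form; this text tells all that it offers.
- The arm moves only by the tool jog_arm, never from a script. Its argument "plan" is one flat list of numbers, 7 for each row, row after row: the turn, a rotation vector about the world's x, y, z in rad, then the shift along the world's x, y, z in m, then the closure, from 0 (fully open) to 1 (shut). In form: [wx, wy, wz, x, y, z, hand, wx, wy, wz, x, y, z, hand, ...]. A call has 1 to 12 rows; each row is the pose to reach, as a shift and turn from the pose commanded when the call began; what a row does not reach only later rows make up. A row lasts 1/12 s, in which the tool goes at most 41.7 mm and 7.16 degrees, less where a joint would pass 70% of its speed; a pose out of reach is approached as far as the arm can. A call with a gripper value outside its range is refused whole. The fingers move at their own pace and stop on an object; "newtons" is the grip in N (left out, the last holds). Time passes only in rows, so rows that repeat a pose let the fingers close. It gives the time, the measured TCP pose, the force, the opening and the grip force at its end, in the units of the state.
- sense(): the state, without advancing time (a new reading comes with each control period).
- read_camera(name): name is "scene" or "side" or "wrist"; returns a dict with "color" (420x560x3 uint8, blue, green, red), "z_map" (420x560 float32, mm along the optical axis (not along the pixel's ray), 0 where there is no reading), "intrinsics" (3x3 intrinsics, pixels), "pose" (4x4, takes a point from camera to world coordinates). Camera axes: x right, y down, z forward; pixel columns grow to the right and rows downward; lengths in mm; the calibration is good to about 2 mm. A picture is of the moment at which its call begins.
- hand_in(): hands the job in; it is judged then, once.
Trained networks look in a picture, given as the dict that the camera call returned (one of the last four; its "shot" number tells which), for a name from the list of things; names that differ only in an ending like _2 or _b are one class to them, and where a whole thing is asked for, a point or a joint stands for the part that bears it (a point fixed in the world has none). Each returns a list of dicts, best first, with "confidence" (0 to 1); they miss things now and then, are a little off and sometimes report something else, mostly with a low value. They report only what shows in the picture. A call takes as long as a camera call. They do not tell look-alikes from the thing itself.
- search_frame(label, picture): "box" ([left, top, width, height] as shares, 0 to 1, of the picture: columns of its width, rows of its height, round what is visible of it).
The state is a dict: "t": time; "joint_pos": joint angles; "joint_velocities": joint speeds; "effort": joint torques, N m; "tool_pos": TCP position; "eef_rot": TCP orientation; "force": force on the tool from outside, world axes, zero at the start; "torque": the same for the moment, N m; "gripper_width": finger opening in mm; "gripper_force": force on a finger pad.
Only numpy, scipy, OpenCV 4.12 (cv2) and the standard library are available. Lean on these libraries where they do the work, as an engineer would, in place of code of your own. Each camera call takes 0.05 s, during which the arm holds its last target. There are 200 camera calls.

TASK

Check-weigh the black-lidded dose tin: set it on the balance pan so that it drops fully into the round nest, let go and wait until the beam is still. Then stand the tin upright in the tray of the colour that the pointer shows: blue too light, green right, red too heavy. The balance is delicate and the nest plate has been left somewhere along its slide, so feel for the nest with light pressure, set the tin down softly, and leave everything else where it is.

Things in the scene. Friction and masses are not known exactly. Their poses are not given: they have to be found in the camera images.
- tin_c (a point): the dose tin to be weighed: a sealed upright steel cylinder with a black lid, 44 mm across, 76 mm tall, paper band round its waist, standing on the counter. A right fill weighs 200 g in all; this one may be anything from 140 to 260 g. This point is its centre, 38 mm above its underside; z up its axis.
- tin: the same tin; origin at the centre of its underside
- balance: check balance fixed on the counter: grey base 100 x 240 mm, 30 tall; origin under its centre, z up, y along the beam towards the pan. Pan on the +y arm, fixed brass counterweight (60 mm across) on the -y arm, each 150 mm from the pivot. The beam swings up and down; the pan always stays level.
- dial (a point): middle of the upright dial over the pivot, 215 mm above the counter, dial 100 mm wide and 44 tall, facing the balance's +x. A black pointer rises from the beam in front of it. Fields: blue (too light) on the -y side, green (right) in the middle, red (too heavy) on the +y side, the pan's side.
- beam (a joint): beam tilt in rad: 0 level, positive when the pan is down and the pointer leans to +y; stops at -0.22 and +0.22. Level with a 200 g tin; 0.011 rad more for every 1 % over, less for every 1 % under. The colour changes at -0.11 (180 g) and +0.11 (220 g). Empty, it rests at -0.22 (pan up). Damped: still about 2 s after the tin is let go.
- pan: the pan; origin at its pivot on the beam, 35 mm under pan_mid; axes as the balance's. Pushing the empty pan down takes 1.5 to 2.5 N all along its travel, 33 mm above to 33 mm below level, then it meets a hard stop. The reading does not depend on where on the pan the tin stands.
- pan_mid (a point): mid-pan, at the height of the top face of the white nest plate lying on it (120 mm above the counter when level; rides with the pan); axes as the balance's. The plate is 112 mm (x) by 80 (y), with a round recess, the nest, in its centre: 48 mm across, 6 deep. The plate's place is not measured: up to 14 mm from here along the pan's x, either way, none in y.
- pan_under (a point): a point 10 mm below pan_mid, under the nest plate. The plate is stiff in its slide (45 N to move it). A tin pressed lightly on the plate and slid along x drops into the nest when over it: the pan then comes up 6 mm, the beam reading falls by 0.04 rad, and the nest's wall resists further sliding.
- tray_blue: blue shallow square tray for tins that are too light, 100 x 100 mm outside, 92 inside, rim 10 mm high, floor 4 mm thick, fixed; origin under its centre
- tray_green: green tray for tins of right weight, same size; origin under its centre
- tray_red: red tray for tins that are too heavy, same size; origin under its centre
- spare1_c (a point): a bystander tin like the one to weigh but with a yellow lid; point at its centre
- spare2_c (a point): a bystander tin with a white lid; point at its centre
- cup1: white espresso cup, 68 mm wide, 58 tall; origin under its centre
- cup2: another such cup; origin under its centre
- pitcher: steel milk pitcher, 84 mm wide, 100 tall; origin under its centre
- tamper: steel tamper standing on its base, 58 mm wide, 88 tall; origin under its centre
- portafilter: portafilter, 68 mm wide bowl 30 tall with a black handle reaching 180 mm to its +y; origin under the bowl's centre
Mind the look-alikes: they are no part of the job. Of the things that look like the tray_red, the smaller one is meant.

How it is judged:
By the outcome, as a careful person would: the job done as asked, in the order asked, and still so for the second after the job is handed in, with the robot touching nothing.
It also fails if it takes over 58 s, if anything falls off the work surface, if the arm or the gripper's body presses on something with over 40 N, if the wrist force passes 120 N, or if a joint passes its speed limit or range.

## Working session

There is one attempt and no reset: what is moved stays moved. The work goes in short steps, Python scripts to look and compute and a tool call to move; the robot and the scene stay as the last step left them, time stands still between calls to the robot, and variables do not carry over. Pictures are saved under pics/ and viewed, at most 10 in all, crops included, and the job is handed in when it is done.

Besides the shell and the picture viewer there is one more tool, called after "Request:" in YAML: its name, and indented under it one key for each argument. jog_arm: Moves the arm, as the interface text tells. Its arguments: {"type":"object","properties":{"plan":{"type":"array","items":{"type":"number"}},"newtons":{"type":"number"}},"required":["plan"]}

```bash
mkdir -p pics; cat > h.py <<'E'
import numpy as np, cv2
from bench import sense, read_camera, hand_in, search_frame, grasp_offset
def cloud(p):
    z=p["z_map"];K=p["intrinsics"];v,u=np.indices(z.shape)
    c=np.stack([(u-K[0,2])*z/K[0,0],(v-K[1,2])*z/K[1,1],z,np.ones_like(z)],-1)
    w=(c@np.array(p["pose"]).T)[...,:3]; w[z<=0]=np.nan
    return w
E
python3 - <<'E'
from h import *
s=sense();print({k:np.round(v,3) for k,v in s.items()},grasp_offset)
ims=[]
for n in("scene","side"):
    p=read_camera(n);cv2.imwrite(f"pics/{n}0.png",p["color"]);w=cloud(p);np.savez(f"{n}0.npz",w=w,c=p["color"],K=p["intrinsics"],pose=p["pose"])
    print(n,np.round(p["pose"],2).tolist())
    for l in["tin","balance","dial","pan","tray_blue","tray_green","tray_red","spare1_c","cup1","pitcher","tamper","portafilter"]:
        for d in search_frame(l,p)[:4]:
            b=np.array(d["box"])*[560,420,560,420];x,y,ww,hh=b.astype(int)
            q=w[y:y+hh,x:x+ww].reshape(-1,3);c=w[min(419,y+hh//2),min(559,x+ww//2)]
            print(l,round(d["confidence"],2),b.round().astype(int),c.round())
E
```

```text
{'t': np.float64(0.0), 'joint_pos': array([-1.32 ,  0.213, -0.035,  1.323, -0.   ,  1.571]), 'joint_velocities': array([0.   , 0.001, 0.001, 0.   , 0.001, 0.001]), 'effort': array([ 3.0000e-03, -6.8617e+01,  4.8711e+01,  1.8000e-02,  0.0000e+00,
        0.0000e+00]), 'tool_pos': array([ 123.985, -483.988,  196.023]), 'eef_rot': array([-3.116, -0.393,  0.   ]), 'force': array([-0.162, -0.061, -0.684]), 'torque': array([0.048, 0.021, 0.013]), 'gripper_force': np.float64(0.0), 'gripper_width': np.float64(85.87)} 18.700000000000003
scene [[0.25, 0.53, -0.81, 1442.12], [0.97, -0.15, 0.2, -244.32], [-0.02, -0.83, -0.55, 755.25], [0.0, 0.0, 0.0, 1.0]]
balance 0.95 [281 172 132 100] [576. 140.  97.]
balance 0.72 [400 175  15  23] [370. 443.  52.]
dial 0.92 [284 170 131 102] [442. 210.  -0.]
dial 0.62 [282 183 130  79] [581. 141.  99.]
pan 0.67 [370 184  42  26] [559. 271. 149.]
tray_blue 0.55 [188 257  35  30] [ 573. -257.    7.]
tray_green 0.72 [217 217  35  25] [ 397. -156.    7.]
tray_green 0.53 [284 179 131  83] [441. 207.  -0.]
tray_green 0.34 [397 268  81  27] [786. 305.  28.]
tray_red
[... 782 characters left out ...]
 147.  74.]
dial 0.7 [330 227  44  38] [ 397. -148.    4.]
dial 0.67 [172 199 104 118] [612. 146.  79.]
pan 0.72 [169 256  61  44] [570. 272. 145.]
tray_blue 0.68 [293 190  46  27] [ 585. -252.    4.]
tray_green 0.86 [330 229  44  37] [ 399. -142.    4.]
tray_red 0.81 [339 199  49  29] [ 440. -298.    2.]
spare1_c 0.94 [317 276  17  26] [355.  78.  64.]
cup1 0.79 [255 176  38  25] [ 704. -191.   45.]
cup1 0.74 [235 189  35  27] [ 739. -127.   15.]
cup1 0.6 [278 312  18  30] [365. 229.  70.]
pitcher 0.88 [357 148  25  39] [ 494. -416.   81.]
tamper 0.72 [180 220  22  32] [764. 113.  41.]
portafilter 0.87 [ 95 258  81  55] [768. 317.  29.]
portafilter 0.53 [339 196  46  35] [ 443. -290.    6.]
```

View pics/scene0.png

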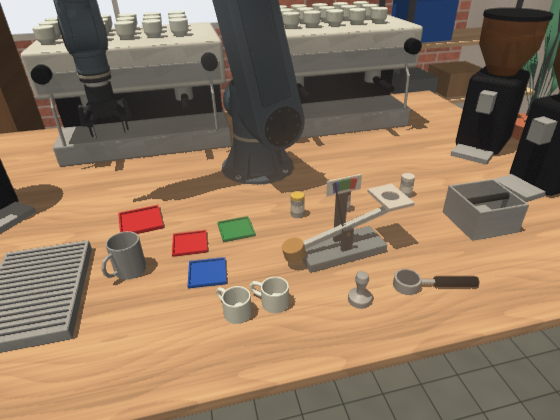

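View pics/side0.png

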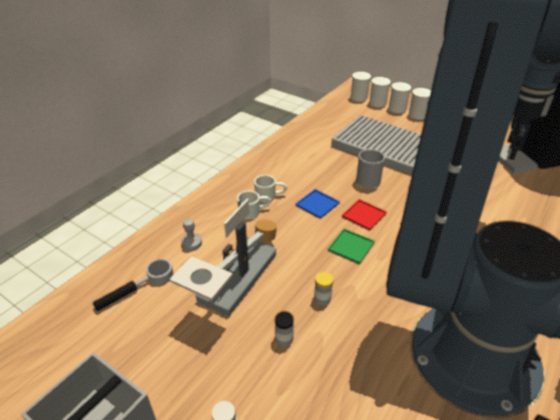

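The scene view shows the smaller red tray at (190,243), green at (237,229), blue at (208,272) and the balance at (340,225). In the side view the black-lidded tin is at (284,328), with the nest circle visible in the white plate at (202,277).

```bash
python3 - <<'E'
from h import *
S=np.load("side0.npz");C=np.load("scene0.npz")
# tin top: side
def reg(D,box,zlo,zhi):
    x0,x1,y0,y1=box;w=D["w"][y0:y1,x0:x1].reshape(-1,3);return w[(w[:,2]>zlo)&(w[:,2]<zhi)]
q=reg(S,(268,300,305,352),66,90);print("tin top",len(q),q.mean(0),q.min(0),q.max(0))
q=reg(S,(268,300,305,352),10,90);print("tin all",np.median(q,0),q.min(0),q.max(0))
q=reg(C,(395,420,170,200),10,90);print("white",np.median(q,0),q.min(0),q.max(0))
q=reg(S,(312,340,270,305),10,90);print("yellow",np.median(q,0),q.min(0),q.max(0))
# plate
for n,D,b in(("side",S,(160,240,250,305)),("scene",C,(360,420,180,215))):
    q=reg(D,b,130,175);z=np.median(q[:,2]);q=q[abs(q[:,2]-z)<8]
    r=cv2.minAreaRect(q[:,:2].astype(np.float32));print(n,"plate",z,len(q),r)
# base of balance (z 20..38), both
for n,D,b in(("side",S,(190,280,210,320)),("scene",C,(295,390,220,270))):
    q=reg(D,b,22,36);r=cv2.minAreaRect(q[:,:2].astype(np.float32));print(n,"base",len(q),np.median(q[:,2]),r)
# trays by colour
for n,D in(("side",S),("scene",C)):
    hsv=cv2.cvtColor(D["c"],cv2.COLOR_BGR2HSV);w=D["w"]
    for nm,lo,hi in(("b",105,125),("g",50,80),("r",0,5)):
        m=((hsv[...,0]>=lo)&(hsv[...,0]<=hi)&(hsv[...,1]>170)&(np.abs(w[...,2])<25)&(w[...,0]<750)).astype(np.uint8)
        k,L,st,ce=cv2.connectedComponentsWithStats(m)
        for i in range(1,k):
            if st[i,4]>150:
                r=cv2.minAreaRect(w[L==i][:,:2].astype(np.float32));print(n,nm,st[i].tolist(),np.round(r[0]),np.round(r[1]),round(r[2],1))
big=cv2.resize(S["c"][180:360,150:350],(800,720),interpolation=cv2.INTER_CUBIC)[:600];cv2.imwrite("pics/sidecrop.png",big)
E
```

```text
tin top 286 [376.38181419 215.97900257  75.05866161] [356.19387121 192.23712404  66.2704454 ] [399.99856256 236.21722548  80.15980916]
tin all [371.75715631 224.11328089  67.10198353] [355.08488393 192.23712404  10.50440675] [399.99856256 237.08104363  80.15980916]
white [363.61400961 447.12014398  54.86716816] [327.19172973 430.62679791  10.50465845] [373.85273785 475.33303678  79.49064287]
yellow [361.67165042  72.1418486   61.86976544] [344.28576263  38.68959141  10.05408099] [387.98495584  83.45544822  81.47513363]
side plate 151.7734507008654 1519 ((561.7959594726562, 273.63568115234375), (116.11451721191406, 83.83834075927734), 6.043605804443359)
scene plate 153.05190380822614 742 ((562.57958984375, 272.8980407714844), (116.42504119873047, 84.56163787841797), 6.661613464355469)
side base 1657 29.594215708970978 ((627.4649658203125, 98.19122314453125), (238.92649841308594, 339.1219482421875), 54.41108322143555)
scene base 1542 30.785872126461754 ((587.2764892578125, 111.98072814941406), (105.04911041259766, 272.8638610839844), 6.3069376945495605)
side b [297, 191, 41, 26, 558] [ 575. -250.] [103.  99.] 83.4
side r [343, 200, 43, 29, 709] [ 432. -288.] [105. 100.] 85.9
scene b [188, 262, 33, 25, 476] [ 580. -260.] [ 84. 100.] 83.7
scene r [119, 205, 44, 29, 922] [ 274. -437.] [136. 127.] 7.1
scene r [172, 230, 35, 26, 747] [ 434. -291.] [ 98. 104.] 85.2
```

View pics/sidecrop.png

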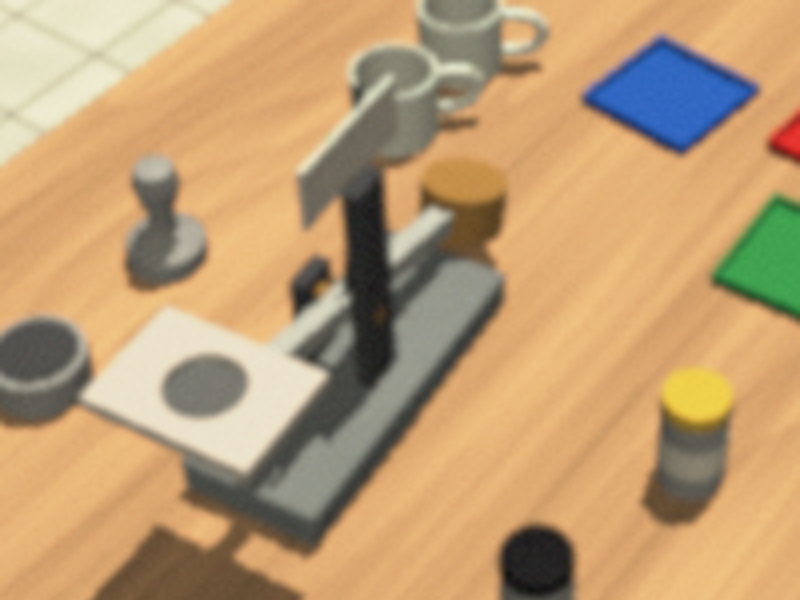

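Request:
jog_arm:
  plan: [0,0,0.75,0.296,0.334,0.1,0,0,0,0.75,0.296,0.334,0.1,0,0,0,0.75,0.296,0.334,0.1,0,0,0,0.75,0.296,0.334,0.1,0,0,0,0.75,0.296,0.334,0.1,0,0,0,0.75,0.296,0.334,0.1,0,0,0,0.75,0.296,0.334,0.1,0,0,0,0.75,0.296,0.334,0.1,0,0,0,0.75,0.296,0.334,0.1,0,0,0,0.75,0.296,0.334,0.1,0,0,0,0.75,0.296,0.334,0.1,0]

```text
t: 2.22
tool_pos: [421.0, -148.3, 297.2]
eef_rot: [2.756, 1.507, 0.001]
force: [0.1, -0.8, -0.5]
gripper_width: 85.5
gripper_force: 0.0
```

Request:
jog_arm:
  plan: [0,0,0.68,-0.045,0.366,-0.04,0,0,0,0.68,-0.045,0.366,-0.04,0,0,0,0.68,-0.045,0.366,-0.04,0,0,0,0.68,-0.045,0.366,-0.04,0,0,0,0.68,-0.045,0.366,-0.04,0,0,0,0.68,-0.045,0.366,-0.04,0,0,0,0.68,-0.045,0.366,-0.04,0,0,0,0.68,-0.045,0.366,-0.04,0,0,0,0.68,-0.045,0.366,-0.04,0,0,0,0.68,-0.045,0.366,-0.04,0,0,0,0.68,-0.045,0.366,-0.04,0]

```text
t: 3.13
tool_pos: [374.4, 217.2, 256.1]
eef_rot: [-2.091, -2.344, 0.001]
force: [-0.7, -0.9, -0.1]
gripper_width: 85.4
gripper_force: 0.0
```

```bash
python3 - <<'E'
from h import *
s=sense();print({k:np.round(s[k],3) for k in("t","joint_pos","tool_pos","eef_rot","force")})
p=read_camera("wrist");print(np.round(p["pose"],3).tolist());w=cloud(p);cv2.imwrite("pics/w1.png",p["color"])
for l in("tin","pan","spare1_c"):
  for d in search_frame(l,p)[:3]:print(l,d["confidence"],(np.array(d["box"])*[560,420,560,420]).round())
m=(abs(w[...,2]-76)<7)&(abs(w[...,0]-375)<40)&(abs(w[...,1]-216)<40)
q=w[m][:,:2].astype(np.float32);print(len(q),np.median(w[m][:,2]),cv2.minEnclosingCircle(q),q.mean(0))
m=(abs(w[...,2]-152)<7)&(abs(w[...,0]-562)<90)&(abs(w[...,1]-273)<80)
q=w[m][:,:2].astype(np.float32);print(len(q),len(q) and cv2.minAreaRect(q))
E
```

```text
{'t': np.float64(3.133), 'joint_pos': array([ 0.526,  0.072, -0.05 ,  1.45 , -0.   ,  1.983]), 'tool_pos': array([374.388, 217.199, 256.091]), 'eef_rot': array([-2.091e+00, -2.344e+00,  1.000e-03]), 'force': array([-0.664, -0.939, -0.071])}
[[0.994, 0.109, 0.031, 366.412], [0.114, -0.956, -0.272, 286.474], [-0.001, 0.274, -0.962, 433.294], [0.0, 0.0, 0.0, 1.0]]
tin 0.66 [262. 156.  43.  47.]
pan 0.57 [432. 108. 127.  98.]
pan 0.49 [261. 157.  42.  45.]
spare1_c 0.9 [242. 262.  37.  62.]
1260 75.80419177197052 ((378.6635437011719, 213.86679077148438), 21.801048278808594) [378.77667 214.49504]
11397 ((557.776611328125, 273.3763122558594), (104.16741943359375, 80.19896697998047), 6.950148582458496)
```

View pics/w1.png

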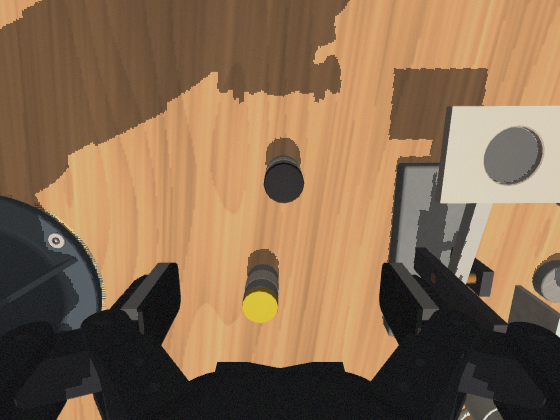

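The wrist view shows the black lid at (284,182), the yellow spare at (260,306) and the nest at (512,155) in the white plate. The tin's top centre works out at about (378,214).

Request:
jog_arm:
  plan: [0,0,0,0.003,-0.0015,-0.04,0,0,0,0,0.003,-0.0015,-0.08,0,0,0,0,0.003,-0.0015,-0.12,0,0,0,0,0.003,-0.0015,-0.15,0,0,0,0,0.003,-0.0015,-0.18,0,0,0,0,0.003,-0.0015,-0.205,0,0,0,0,0.003,-0.0015,-0.222,0,0,0,0,0.003,-0.0015,-0.2285,0,0,0,0,0.003,-0.0015,-0.2285,0,0,0,0,0.003,-0.0015,-0.2285,0]

```text
t: 4.17
tool_pos: [378.7, 213.8, 28.8]
eef_rot: [2.097, 2.339, 0.001]
force: [0.6, -0.2, 0.7]
gripper_width: 85.7
gripper_force: 0.0
```

Request:
jog_arm:
  plan: [0,0,0,0,0,0,0.4,0,0,0,0,0,0,0.6,0,0,0,0,0,0,0.8,0,0,0,0,0,0,1,0,0,0,0,0,0,1,0,0,0,0,0,0,1,0,0,0,0,0,0,1,0,0,0,0,0,0,1]
  newtons: 30

```text
t: 4.83
tool_pos: [378.7, 214.5, 28.8]
eef_rot: [2.095, 2.34, 0.002]
force: [-0.7, -1.5, 8.6]
gripper_width: 42.8
gripper_force: 29.2
```

Request:
jog_arm:
  plan: [0,0,0,0,0,0.02,1,0,0,0,0,0,0.05,1,0,0,0,0,0,0.09,1,0,0,0,0,0,0.13,1,0,0,0,0,0,0.17,1,0,0,0,0,0,0.2,1,0,0,0,0.04,0.01,0.21,1,0,0,0,0.075,0.03,0.21,1,0,0,0,0.1,0.045,0.21,1,0,0,0,0.1,0.045,0.21,1,0,0,0,0.1,0.045,0.21,1,0,0,0,0.1,0.045,0.21,1]

```text
t: 5.83
tool_pos: [477.6, 258.9, 237.9]
eef_rot: [-2.096, -2.34, 0.001]
force: [-1.6, 0.5, -1.4]
gripper_width: 42.6
gripper_force: 31.9
```

```bash
cat > look.py <<'E'
from h import *
def nest(p,w=None):
    """plate rectangle and nest circle in world from a picture"""
    w=cloud(p) if w is None else w
    near=(abs(w[...,0]-562)<75)&(abs(w[...,1]-275)<60)
    g=cv2.cvtColor(p["color"],cv2.COLOR_BGR2HSV)
    m=near&(w[...,2]>70)&(w[...,2]<165)&(g[...,2]>150)&(g[...,1]<60)
    if m.sum()<100:return None
    z=np.median(w[m][:,2]);m&=abs(w[...,2]-z)<5
    r=cv2.minAreaRect(w[m][:,:2].astype(np.float32))
    return round(float(z),1),int(m.sum()),r
E
python3 - <<'E'
from look import *
for i in range(3):
    s=sense();print(s["t"],np.round(s["tool_pos"],1),np.round(s["force"],2),s["gripper_width"]);p=read_camera("wrist")
w=cloud(p);cv2.imwrite("pics/w2.png",p["color"]);print(nest(p,w))
np.savez("w2.npz",w=w,c=p["color"])
# nest floor
m=(abs(w[...,2]-146)<3)&(abs(w[...,0]-562)<28)&(abs(w[...,1]-273)<28)
q=w[m][:,:2].astype(np.float32);print(len(q),len(q) and (cv2.minEnclosingCircle(q),q.mean(0)))
T=np.array(s["tool_pos"])
m=(w[...,2]>180)&(np.hypot(w[...,0]-T[0],w[...,1]-T[1])<30);print(m.sum())
if m.sum():
    q=w[m];print(q.min(0),q.max(0));v,u=np.where(m);print(u.min(),u.max(),v.min(),v.max())
E
```

```text
5.8333 [477.6 258.9 237.9] [-1.65  0.54 -1.45] 42.613990855287206
5.8833 [477.4 258.8 238.2] [-0.27  0.2  -0.25] 42.88976235705555
5.9333 [477.4 258.8 238.5] [ 0.23 -0.44 -1.42] 42.429720187772205
(152.6, 10597, ((562.7620849609375, 273.8304748535156), (112.44733428955078, 80.47821807861328), 6.796398162841797))
2571 (((563.2354736328125, 273.6348571777344), 23.965890884399414), array([563.57355, 273.7749 ], dtype=float32))
31783
[448.26455769 236.56271938 210.27071599] [504.64498294 282.03740468 371.75634915]
141 420 194 419
```

View pics/w2.png

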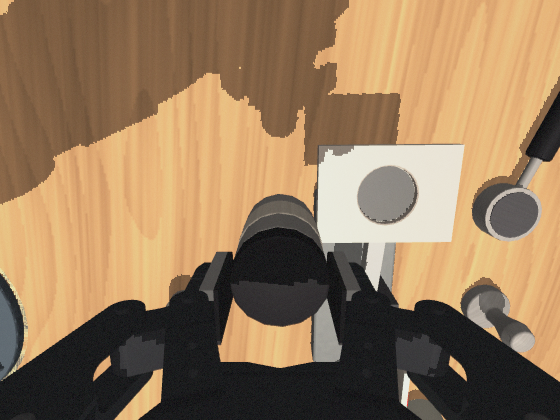

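The wrist view shows the tin held upright at (280,270) with the nest at (387,194). I'll measure the tin's lid in the same picture, so camera error cancels.

```bash
python3 - <<'E'
from h import *
D=np.load("w2.npz");w=D["w"]
v,u=np.indices(w.shape[:2])
m=(abs(w[...,2]-286)<6)&(np.hypot(w[...,0]-477.4,w[...,1]-258.8)<35)&(u>228)&(u<332)&(v<330)
q=w[m];print(m.sum(),np.percentile(q[:,2],[5,50,95]))
for t in(3,2):
  k=abs(q[:,2]-np.median(q[:,2]))<t
  print(cv2.minEnclosingCircle(q[k][:,:2].astype(np.float32)),q[k].mean(0))
E
```

```text
7724 [283.86417268 285.33599572 286.41244841]
((477.21142578125, 259.5635681152344), 24.191179275512695) [477.17773553 259.59437823 285.32439784]
((477.3089904785156, 259.419189453125), 24.190523147583008) [477.1616449  259.42783717 285.3440553 ]
```

Request:
jog_arm:
  plan: [0,0,0,0.035,0.006,0,1,0,0,0,0.065,0.011,-0.015,1,0,0,0,0.086,0.0145,-0.03,1,0,0,0,0.086,0.0145,-0.042,1,0,0,0,0.086,0.0145,-0.047,1,0,0,0,0.086,0.0145,-0.05,1,0,0,0,0.086,0.0145,-0.053,1,0,0,0,0.086,0.0145,-0.055,1,0,0,0,0.086,0.0145,-0.057,1]

```text
t: 6.73
tool_pos: [563.9, 273.8, 182.0]
eef_rot: [2.095, 2.34, 0.002]
force: [0.1, 0.3, -2.0]
gripper_width: 42.8
gripper_force: 32.0
```

Request:
jog_arm:
  plan: [0,0,0,0,0,-0.002,1,0,0,0,0,0,-0.003,1,0,0,0,0,0.0005,-0.005,1,0,0,0,0,0.001,-0.007,1,0,0,0,0,0.0015,-0.009,1,0,0,0,0,0.0015,-0.011,1,0,0,0,0,0.0015,-0.011,1,0,0,0,0,0.0015,-0.011,1]

```text
t: 7.4
tool_pos: [564.1, 275.2, 169.9]
eef_rot: [-2.096, -2.34, 0.0]
force: [0.5, -0.6, 0.1]
gripper_width: 42.4
gripper_force: 32.2
```

```bash
cat >> look.py <<'E'
def report(tag=None):
    s=sense();T=np.array(s["tool_pos"]);print("t",s["t"],T.round(1),"bottom",round(T[2]-28.8,1),"F",np.round(s["force"],2),s["gripper_width"])
    for n in("wrist","side","scene"):
        p=read_camera(n);print(n,nest(p))
        if tag==n:cv2.imwrite(f"pics/{n}_{s['t']:.1f}.png",p["color"]);print(f"{n}_{s['t']:.1f}")
    print("F",np.round(sense()["force"],2))
E
python3 -c "from look import *;report('wrist')"; ls pics
```

```text
t 7.4 [564.1 275.2 169.9] bottom 141.1 F [ 0.49 -0.58  0.1 ] 42.35307115379737
wrist (146.8, 5757, ((562.583740234375, 275.14404296875), (112.64521026611328, 61.561370849609375), 6.641541004180908))
wrist_7.4
side (146.8, 552, ((562.0958862304688, 267.5874328613281), (112.95663452148438, 68.49160766601562), 6.136770248413086))
scene (148.0, 325, ((563.8738403320312, 263.742431640625), (114.88077545166016, 65.43366241455078), 8.759225845336914))
F [-0.54  0.37  0.8 ]
scene0.png
side0.png
sidecrop.png
w1.png
w2.png
wrist_7.4.png
```

The plate is 5.7 mm above the tin's underside, so the tin is in the nest. I'll take the pan nearer level before letting go.

Request:
jog_arm:
  plan: [0,0,0,0,0.0003,-0.002,1,0,0,0,0,0.0005,-0.004,1,0,0,0,0,0.0008,-0.006,1,0,0,0,0,0.001,-0.008,1,0,0,0,0,0.0013,-0.01,1,0,0,0,0,0.0016,-0.012,1,0,0,0,0,0.0018,-0.014,1,0,0,0,0,0.002,-0.016,1,0,0,0,0,0.002,-0.016,1,0,0,0,0,0.002,-0.016,1]

```text
t: 8.38
tool_pos: [564.0, 277.1, 153.9]
eef_rot: [-2.096, -2.34, 0.0]
force: [-1.5, 0.5, 0.4]
gripper_width: 42.7
gripper_force: 32.2
```

```bash
python3 -c "from look import *;report()"
```

```text
t 8.3833 [564.  277.1 153.9] bottom 125.1 F [-1.55  0.5   0.37] 42.652171333172674
wrist (130.8, 5732, ((561.9592895507812, 279.2781982421875), (112.34880065917969, 68.4162826538086), 6.884140968322754))
side (130.9, 544, ((561.8123168945312, 268.48028564453125), (112.74678039550781, 66.57635498046875), 6.821432113647461))
scene (132.2, 325, ((563.0238037109375, 265.870849609375), (114.23681640625, 63.466915130615234), 8.076860427856445))
F [-2.61 -0.31  0.44]
```

Request:
jog_arm:
  plan: [0,0,0,0,0,0,0.5,0,0,0,0,0,0,0.3,0,0,0,0,0,0,0.1,0,0,0,0,0,0,0,0,0,0,0,0,0,0,0,0,0,0,0,0.01,0,0,0,0,0,0,0.03,0,0,0,0,0,0,0.06,0,0,0,0,0,0,0.09,0,0,0,0,0,0,0.12,0,0,0,0,0,0,0.14,0,0,0,0,0,0,0.14,0]

```text
t: 9.53
tool_pos: [565.0, 277.6, 299.2]
eef_rot: [2.094, 2.338, 0.009]
force: [0.5, 0.3, 0.4]
gripper_width: 85.5
gripper_force: 0.0
```

Request:
jog_arm:
  plan: [0,0,0,0,0,0,0,0,0,0,0,0,0,0,0,0,0,0,0,0,0,0,0,0,0,0,0,0,0,0,0,0,0,0,0,0,0,0,0,0,0,0,0,0,0,0,0,0,0,0,0,0,0,0,0,0,0,0,0,0,0,0,0,0,0,0,0,0,0,0,0,0,0,0,0,0,0,0,0,0,0,0,0,0]

```text
t: 10.53
tool_pos: [564.1, 277.2, 294.0]
eef_rot: [2.096, 2.34, -0.0]
force: [0.1, 0.4, -0.1]
gripper_width: 85.2
gripper_force: 0.0
```

Request:
jog_arm:
  plan: [0,0,0,0,0,0,0,0,0,0,0,0,0,0,0,0,0,0,0,0,0,0,0,0,0,0,0,0,0,0,0,0,0,0,0,0,0,0,0,0,0,0,0,0,0,0,0,0,0,0,0,0,0,0,0,0,0,0,0,0,0,0,0,0,0,0,0,0,0,0,0,0,0,0,0,0,0,0,0,0,0,0,0,0]

```text
t: 11.53
tool_pos: [564.1, 277.1, 294.0]
eef_rot: [2.096, 2.34, 0.0]
force: [0.7, 0.2, -0.4]
gripper_width: 85.6
gripper_force: 0.0
```

Request:
jog_arm:
  plan: [0,0,0,0,0,0,0,0,0,0,0,0,0,0,0,0,0,0,0,0,0,0,0,0,0,0,0,0,0,0,0,0,0,0,0,0,0,0,0,0,0,0,0,0,0,0,0,0,0]

```text
t: 12.12
tool_pos: [564.1, 277.2, 294.0]
eef_rot: [2.096, 2.34, -0.0]
force: [-0.1, -0.7, 0.5]
gripper_width: 85.5
gripper_force: 0.0
```

```bash
python3 - <<'E'
from look import *
report()
p=read_camera("wrist");w=cloud(p);z=nest(p,w)[0]
m=(abs(w[...,2]-(z+70))<6)&(np.hypot(w[...,0]-564,w[...,1]-276)<40)
q=w[m];print("lid",m.sum(),np.median(q[:,2]),cv2.minEnclosingCircle(q[:,:2].astype(np.float32)),"tilt est",(120-z)/150)
p=read_camera("scene");cv2.imwrite("pics/dial.png",cv2.resize(p["color"][160:275,270:420],(780,598),interpolation=cv2.INTER_CUBIC))
print(nest(p))
E
```

```text
t 12.1167 [564.1 277.2 294. ] bottom 265.2 F [-0.12 -0.68  0.52] 85.46207539126976
wrist (152.6, 5520, ((562.6354370117188, 273.88604736328125), (111.79214477539062, 80.3055648803711), 6.821382999420166))
side (152.5, 860, ((561.30517578125, 273.361083984375), (114.06639862060547, 82.59356689453125), 7.157062530517578))
scene (153.4, 384, ((563.0435791015625, 271.3050842285156), (114.2896499633789, 80.81243133544922), 7.035945415496826))
F [-0.21  0.34  0.28]
lid 2436 222.51057752603185 ((564.6409301757812, 273.7364501953125), 21.942338943481445) tilt est -0.2173333333333333
(153.5, 388, ((562.7782592773438, 272.57440185546875), (112.87020111083984, 82.3935546875), 6.556826114654541))
```

View pics/dial.png

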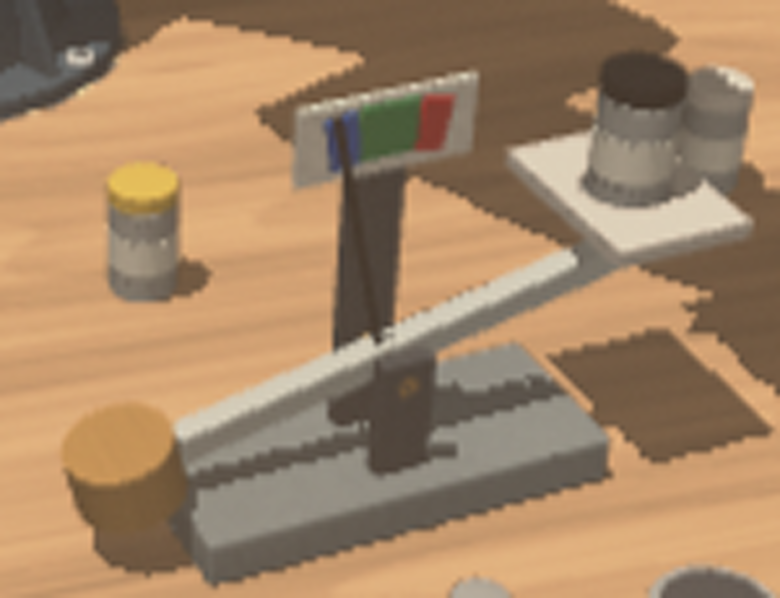

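The scene view shows the pointer in the blue field at (342,125), with the tin seated in the nest and the beam still at about -0.22. The tin is too light, so it goes in the blue tray. I'll re-grasp it.

Request:
jog_arm:
  plan: [0,0,0,0.0005,-0.004,-0.035,0,0,0,0,0.0005,-0.004,-0.065,0,0,0,0,0.0005,-0.004,-0.09,0,0,0,0,0.0005,-0.004,-0.108,0,0,0,0,0.0005,-0.004,-0.116,0,0,0,0,0.0005,-0.004,-0.1185,0,0,0,0,0.0005,-0.004,-0.1185,0,0,0,0,0.0005,-0.004,-0.1185,0]

```text
t: 13.03
tool_pos: [565.2, 273.4, 176.8]
eef_rot: [2.096, 2.34, 0.002]
force: [-0.2, -0.0, 0.5]
gripper_width: 85.9
gripper_force: 0.0
```

Request:
jog_arm:
  plan: [0,0,0,0,0,0,0.3,0,0,0,0,0,0,0.4,0,0,0,0,0,0,0.5,0,0,0,0,0,0,0.6,0,0,0,0,0,0,0.7,0,0,0,0,0,0,0.8,0,0,0,0,0,0,1,0,0,0,0,0,0,1,0,0,0,0,0,0,1,0,0,0,0,0,0,1]
  newtons: 30

```text
t: 13.87
tool_pos: [564.6, 273.2, 175.5]
eef_rot: [2.096, 2.34, 0.0]
force: [0.9, 0.0, 1.3]
gripper_width: 42.4
gripper_force: 30.7
```

```bash
python3 -c "from look import *;report()"
```

```text
t 13.8667 [564.6 273.2 175.5] bottom 146.7 F [0.87 0.03 1.31] 42.35364067866206
wrist (151.7, 5707, ((562.4035034179688, 275.8277587890625), (114.26915740966797, 63.929683685302734), 9.23318099975586))
side (151.7, 543, ((563.3203125, 266.3382568359375), (115.22291564941406, 65.6212158203125), 6.931717395782471))
scene (152.6, 322, ((563.0377197265625, 262.75115966796875), (115.27757263183594, 62.2963981628418), 7.923936367034912))
F [ 0.18 -0.03  0.37]
```

Request:
jog_arm:
  plan: [0,0,0,0,0,0.004,1,0,0,0,0,0,0.01,1,0,0,0,0,0,0.02,1,0,0,0,0,0,0.04,1,0,0,0,0,0,0.065,1,0,0,0,-0.03,-0.01,0.08,1,0,0,0,-0.06,-0.03,0.085,1,0,0,0,-0.09,-0.055,0.085,1,0,0,0,-0.115,-0.085,0.085,1,0,0,0,-0.125,-0.12,0.085,1,0,0,0,-0.125,-0.16,0.085,1,0,0,0,-0.125,-0.2,0.085,1]

```text
t: 15.02
tool_pos: [438.5, 72.0, 261.5]
eef_rot: [2.093, 2.341, 0.002]
force: [1.9, 0.1, -1.8]
gripper_width: 42.6
gripper_force: 31.2
```

Request:
jog_arm:
  plan: [0,0,0,0,-0.04,0,1,0,0,0,0,-0.08,0,1,0,0,0,0,-0.12,0,1,0,0,0,0,-0.16,0,1,0,0,0,0,-0.19,0,1,0,0,0,0.02,-0.22,0,1,0,0,0,0.04,-0.245,0,1,0,0,0,0.06,-0.265,0,1,0,0,0,0.08,-0.275,0,1,0,0,0,0.08,-0.28,0,1,0,0,0,0.08,-0.28,0,1,0,0,0,0.08,-0.28,0,1]

```text
t: 16.02
tool_pos: [519.2, -206.7, 260.7]
eef_rot: [-2.096, -2.34, 0.0]
force: [0.0, 0.4, -1.0]
gripper_width: 42.7
gripper_force: 31.4
```

```bash
python3 - <<'E'
from h import *
s=sense();print(s["t"],s["tool_pos"],s["force"],s["gripper_width"])
p=read_camera("wrist");w=cloud(p);cv2.imwrite("pics/w3.png",p["color"])
h=cv2.cvtColor(p["color"],cv2.COLOR_BGR2HSV)
m=(abs(h[...,0].astype(int)-115)<12)&(h[...,1]>120)&(abs(w[...,2])<25)
print(m.sum(),cv2.minAreaRect(w[m][:,:2].astype(np.float32)),np.median(w[m][:,2]))
E
```

```text
16.0167 [ 519.23846115 -206.72043338  260.68045856] [ 0.0350601   0.40457312 -0.99018371] 42.653874859170536
4047 ((577.214599609375, -251.29571533203125), (99.99227905273438, 99.92218780517578), 84.06461334228516) 4.099585948477738
```

View pics/w3.png

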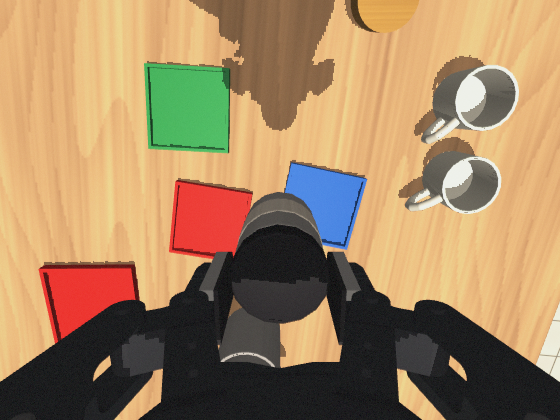

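The wrist view shows the blue tray at (325,205), partly hidden by the held tin. Its centre works out at (577,-251), and it is clear of the cups.

Request:
jog_arm:
  plan: [0,0,0,0.03,-0.022,-0.01,1,0,0,0,0.05,-0.038,-0.03,1,0,0,0,0.058,-0.045,-0.06,1,0,0,0,0.058,-0.045,-0.095,1,0,0,0,0.058,-0.045,-0.13,1,0,0,0,0.058,-0.045,-0.16,1,0,0,0,0.058,-0.045,-0.185,1,0,0,0,0.058,-0.045,-0.203,1,0,0,0,0.058,-0.045,-0.213,1,0,0,0,0.058,-0.045,-0.219,1,0,0,0,0.058,-0.045,-0.222,1,0,0,0,0.058,-0.045,-0.222,1]

```text
t: 17.07
tool_pos: [577.9, -251.8, 39.2]
eef_rot: [2.095, 2.34, 0.0]
force: [-1.2, 0.6, -1.1]
gripper_width: 42.2
gripper_force: 31.6
```

Request:
jog_arm:
  plan: [0,0,0,0,0,-0.0015,1,0,0,0,0,0,-0.003,1,0,0,0,0,0,-0.004,1,0,0,0,0,0,-0.0045,1,0,0,0,0,0,-0.0045,1]

```text
t: 17.48
tool_pos: [577.6, -251.9, 34.1]
eef_rot: [2.096, 2.34, 0.0]
force: [-0.1, 1.2, -1.5]
gripper_width: 42.4
gripper_force: 31.6
```

Request:
jog_arm:
  plan: [0,0,0,0,0,-0.0005,1,0,0,0,0,0,-0.0005,1,0,0,0,0,0,-0.0008,1,0,0,0,0,0,-0.0008,1]

```text
t: 17.82
tool_pos: [577.7, -251.9, 33.6]
eef_rot: [2.096, 2.34, 0.0]
force: [-0.9, 0.1, 3.8]
gripper_width: 42.0
gripper_force: 32.1
```

Contact, 3.8 N. Open, rise and back off.

Request:
jog_arm:
  plan: [0,0,0,0,0,0,0.5,0,0,0,0,0,0,0.3,0,0,0,0,0,0,0.1,0,0,0,0,0,0,0,0,0,0,0,0,0,0,0,0,0,0,0,0.01,0,0,0,0,0,0,0.03,0,0,0,0,0,0,0.06,0,0,0,0,0,0,0.1,0,0,0,0,0,0,0.14,0,0,0,0,0,0,0.18,0,0,0,0,0,0,0.18,0]

```text
t: 18.82
tool_pos: [579.9, -252.8, 222.4]
eef_rot: [2.089, 2.332, 0.005]
force: [0.7, -0.1, 1.2]
gripper_width: 85.2
gripper_force: 0.0
```

Request:
jog_arm:
  plan: [0,0,0,0,0,0,0,0,0,0,0,0,0,0,0,0,0,0,0,0,0,0,0,0,0,0,0,0,0,0,0,0,0,0,0]

```text
t: 19.23
tool_pos: [577.1, -251.6, 212.3]
eef_rot: [-2.095, -2.339, 0.001]
force: [0.6, -0.7, -0.4]
gripper_width: 85.5
gripper_force: 0.0
```

```bash
python3 - <<'E'
from look import *
p=read_camera("wrist");w=cloud(p)
m=(abs(w[...,2]-80)<6)&(np.hypot(w[...,0]-577,w[...,1]+252)<40);q=w[m]
print(m.sum(),np.median(q[:,2]),cv2.minEnclosingCircle(q[:,:2].astype(np.float32)))
p=read_camera("scene");print(nest(p));cv2.imwrite("pics/end.png",p["color"])
E
```

```text
1646 79.83215588255209 ((577.6710205078125, -251.4675750732422), 21.917808532714844)
(153.4, 540, ((561.85302734375, 273.5918884277344), (114.24169921875, 85.55271911621094), 7.168587684631348))
```

View pics/end.png

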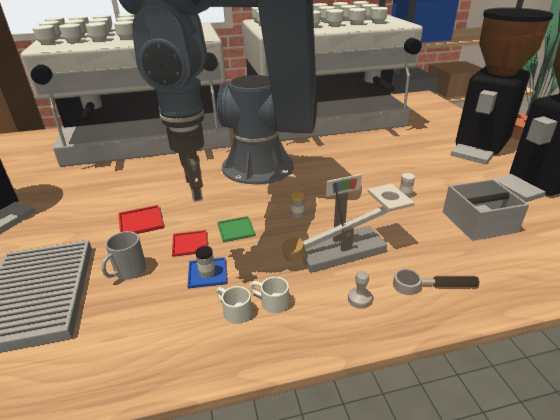

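The final view shows the tin upright in the blue tray at (205,265), with the gripper clear and everything else where it was.

```bash
python3 -c "from bench import hand_in;print(hand_in())"
```

```text
the job is handed in; nothing more can be done
None
```

The black-lidded tin weighed too light: the pointer settled in the blue field with the beam at its upper stop (about -0.22 rad). It now stands upright in the blue tray, and the job was handed in at about 19 s.

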